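# Hold the drawer front on its box for screwing

## Robot

A 6-joint arm with a two-finger parallel gripper is mounted at the origin on the work surface. World frame = base frame: x ahead of the robot, y to its left, z up, the work surface at z = 0. Lengths are in m, angles in rad, forces in N, time in s.
With the tool pointing down it reaches from about 0.35 to 0.85 m from the base axis. Payload 8.1 kg.
Tool frame: the origin (TCP) lies at the centre of the arm's flange, where the gripper is bolted on; the fingertips stand 186 mm ahead of it and the grasp point (between the pads) lies 167 mm ahead of it; z points along the fingers, y is the line along which they close (so a half turn about z gives the same grasp; the last joint's range is limited). The gripper opens to 93 mm and grips with 3 to 60 N. Pads are 15 mm wide; open, the fingers measure 128 mm over their backs; the gripper's body (75 mm by 188 mm) begins 65 mm behind the grasp point.
Start: joints at [1.07, 0.13, 1.488, -0, 1.523, -0.085], TCP at [0.242, 0.549, 0.405] pointing down, gripper open.
Joint ranges: [-2.96, 2.96], [-0.89, 2.26], [0.02, 2.5], [-1.34, 4.48], [0, 2.73], [-2.66, 2.66]. Speed limits (rad/s): [2.39, 2.39, 2.79, 3.14, 3.14, 3.14].

## Interface

Orientations are given as a rotation vector (axis times angle).
In Python, from plant import robot gives the robot as it stands.
- The arm moves only by the tool apply_moves, never from a script. Its argument "series" is a list of rows, each a list of 2 entries, a list of its own where there are three numbers: the shift along the tool's x, y, z in mm, then the turn, a rotation vector about the tool's x, y, z in rad. A call has 1 to 12 rows; each row shifts and turns the commanded pose from where the row before left it, along the tool's axes as they then stand; what a row does not reach is not made up. A row lasts 1/12 s, in which the tool goes at most 41.7 mm and 7.16 degrees, less where a joint would pass 70% of its speed; a pose out of reach is approached as far as the arm can. A call is refused whole if a number of a shift passes 41.7 or a number of a turn 0.125, either way. A call with a gripper value outside its range is refused whole. "claw" is the opening, from 0 (shut) to 1 (fully open), set as the call begins (left out, the last holds). The fingers move at their own pace and stop on an object; "newtons" is the grip in N (left out, the last holds). Time passes only in rows, so rows that do not move let the fingers close. It gives the time, the measured TCP pose, the force, the opening and the grip force at its end, in the units of the state.
- robot.read_state(): the state, without advancing time (a new reading comes with each control period).
- robot.read_camera(name): name is "scene" or "top" or "wrist"; returns (picture, depth): 420x560x3 uint8, blue, green, red; 420x560 float32, m along the optical axis (not along the pixel's ray), 0 where there is no reading.
- robot.calibration(name): a dict with "fx", "fy", "cx", "cy" (pixels), "D" ([k1, k2, p1, p2, k3] as OpenCV has them; the pictures are not rectified), "extrinsics" (4x4, takes a point from world to camera coordinates). Camera axes: x right, y down, z forward; pixel columns grow to the right and rows downward; lengths in m; the calibration is good to about 2 mm. A picture is of the moment at which its call begins: read the wrist's pose just before it. calibration takes no time and is no camera call; for the wrist camera it gives the pose at the moment of the call.
- robot.close_job(): hands the job in; it is judged then, once.
The state is a dict: "t": time; "q": joint angles; "dq": joint speeds; "joint_torque": joint torques, N m; "tool_pos": TCP position; "orientation": TCP orientation; "force": force on the tool from outside, world axes, zero at the start; "wrist_torque": the same for the moment, N m; "opening": finger opening in m; "gripper_force": force on a finger pad.
Only numpy, scipy, OpenCV 4.12 (cv2) and the standard library are available. Lean on these libraries where they do the work, as an engineer would, in place of code of your own. Each camera call takes 0.05 s, during which the arm holds its last target. There are 200 camera calls.

## Task

Stand the loose cream drawer front against the front end of the drawer box, upright on the worktop, handle outward and overhanging the box equally left and right, so that it pushes the sprung buffer fully in and lies flush. Then press it there with a steady push of about 15 N, as a third hand for the fitter who will screw it on from inside the box: keep the push up for three seconds and finish while still holding it so. Leave the mug, the jar and the screwdriver alone.

Things in the scene. Friction and masses are not known exactly. Their poses are not given: they have to be found in the camera images.
- front: the loose cream drawer front, a panel standing on its lower edge: 19 mm thick (x), 220 mm wide (y), 130 mm high (z), about 0.45 kg. Origin at the centre of its underside, z up, +x out of its flat back, which is to meet the box. It starts nearer the robot than the box, roughly facing it; it can be gripped across its thickness at the top edge, which is 40 mm higher than the box
- handle_mid (a point): middle of the steel bar handle, which runs along y for 120 mm on the front's outward (-x) face, 65 mm up, 35 mm off the face
- drawer_box: open-topped white drawer box, fixed to the worktop: 300 mm deep, 190 wide, 90 high, walls 14, steel runners 12 mm wide at the foot of its sides. Origin at the middle of the foot of its front wall's outer face (plane x = 0); +x points into the box, away from the robot, y along the wall, z up. A panel held flush has its origin at x = -9.5 mm, y = 0, z = 0 here. The wall is rigid
- buffer_tip (a point): the outer end of the sprung buffer, a grey pin 14 mm in diameter that stands out 12 mm from the middle of the box's front wall, 55 mm above the worktop
- buffer (a joint): how far the buffer is pushed in, m: 0 standing out 12 mm, about 0.012 when flush with the wall's face (fully in). Its spring takes about 3 N at first and 5 N when fully in; this is part of the push on the box
- mug: bystander: white mug, 80 mm wide, 95 mm high, origin under its centre
- jar: bystander: lidded jar, 70 mm wide, 110 mm high, origin under its centre
- screwdriver: bystander: screwdriver lying on the worktop, along its x axis
Things that resemble listed ones, but are neither listed nor needed, are in the scene too. What is meant by the front is not brown, orange or red, and is the larger of those in its own colour.

How it is judged:
By the outcome, as a careful person would: the job done as asked, in the order asked, and still so for the second after the job is handed in, while the arm keeps its last pose, push and grip.
It also fails if it takes over 56 s, if anything falls off the work surface, if the arm or the gripper's body presses on something with over 40 N, if the wrist force passes 120 N, or if a joint passes its speed limit or range.

## Working session

There is one attempt and no reset: what is moved stays moved. The work goes in short steps, Python scripts to look and compute and a tool call to move; the robot and the scene stay as the last step left them, time stands still between calls to the robot, and variables do not carry over. Pictures are saved under pics/ and viewed, at most 10 in all, crops included, and the job is handed in when it is done.

Besides the shell and the picture viewer there is one more tool, called after "Call:" by a JSON object that holds its "fn" and its "kwargs", one argument or row to a line. apply_moves: Moves the arm, as the interface text tells. Its arguments: {"type":"object","properties":{"series":{"type":"array"},"claw":{"type":"number"},"newtons":{"type":"number"}},"required":["series"]}

```bash
ls; mkdir -p pics; python3 - <<'E'
from plant import robot
import cv2,numpy as np
for n in("scene","top"):
    p,d=robot.read_camera(n); cv2.imwrite(f"pics/{n}0.png",p); np.save(f"pics/{n}0.npy",d)
    c=robot.calibration(n); print(n,c["fx"],c["cx"],c["cy"],c["D"],np.round(c["extrinsics"],3).tolist())
s=robot.read_state();print(s)
E
```

```text
pics
scene 430.1435303957715 282.1448048618888 210.37081787470055 [-0.0942143  0.         0.         0.         0.       ] [[-0.053, 0.998, 0.017, 0.019], [0.523, 0.042, -0.851, -0.192], [-0.85, -0.037, -0.525, 1.655], [0.0, 0.0, 0.0, 1.0]]
top 390.69822634459086 277.50798750913344 213.06708753971623 [-0.06102748  0.          0.          0.          0.        ] [[-0.002, -1.0, -0.001, 0.017], [-0.982, 0.003, -0.19, 0.516], [0.19, 0.001, -0.982, 0.887], [0.0, 0.0, 0.0, 1.0]]
{'t': 0.1, 'q': array([ 1.06958765e+00,  1.31076586e-01,  1.48915716e+00,  1.04661983e-05,
        1.52304741e+00, -8.54098996e-02]), 'dq': array([-0.00061377, -0.0024254 ,  0.00120887, -0.00036397,  0.00242622,
       -0.00103372]), 'joint_torque': array([ 1.31084027e-03, -5.61338961e+01, -4.93096590e+01,  7.70162372e-02,
        2.91402993e-02,  4.60422962e-05]), 'tool_pos': array([0.24223343, 0.54869728, 0.40380478]), 'orientation': array([-6.48338110e-01, -3.07345501e+00,  2.53388023e-03]), 'force': array([ 0.2275749 , -0.2768016 ,  0.74572197]), 'wrist_torque': array([0.0229149 , 0.00461574, 0.06462664]), 'gripper_force': 0.0, 'opening': 0.0928828541243194}
```

View pics/top0.png

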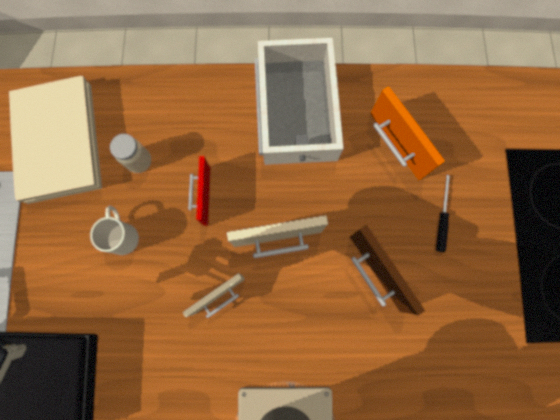

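View pics/scene0.png

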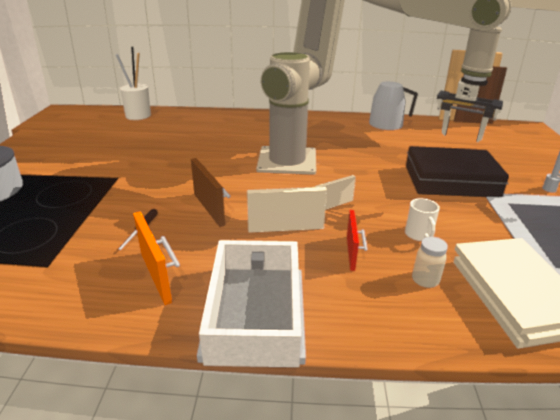

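The top view shows the large cream panel at about (277,232), with its handle toward the robot. The box's front wall is at about (300,155) and the small cream decoy at (213,296). The brown panel lies to the right at (385,270) and the red one to the left at (203,190).

```bash
cat >h.py <<'E'
import cv2,numpy as np
from plant import robot
def ray(c,uv):
    K=np.array([[c["fx"],0,c["cx"]],[0,c["fy"],c["cy"]],[0,0,1.]])
    n=cv2.undistortPoints(np.float32(uv).reshape(-1,1,2),K,np.array(c["D"]))[:,0]
    return np.c_[n,np.ones(len(n))]
def plane(c,uv,z):
    E=np.array(c["extrinsics"]);R,t=E[:3,:3],E[:3,3];o=-R.T@t;r=ray(c,uv)@R
    return o+r*((z-o[2])/r[:,2])[:,None]
def cloud(c,d):
    v,u=np.mgrid[:d.shape[0],:d.shape[1]];uv=np.c_[u.ravel(),v.ravel()]
    E=np.array(c["extrinsics"]);R,t=E[:3,:3],E[:3,3]
    return ((ray(c,uv)*d.reshape(-1,1)-t)@R).reshape(*d.shape,3)
def rect(P):
    c,s,a=cv2.minAreaRect(np.float32(P[:,:2])); return np.round(c,4),np.round(s,4),round(a,2)
E
python3 - <<'E'
from h import *
c=robot.calibration("top");p=cv2.imread("pics/top0.png");d=np.load("pics/top0.npy")
P=cloud(c,d)
def region(x0,x1,y0,y1,zlo,zhi,z):
    m=np.zeros(d.shape,np.uint8);m[y0:y1,x0:x1]=1
    m&=((P[...,2]>zlo)&(P[...,2]<zhi)&(d>0)).astype(np.uint8)
    n,l,st,_=cv2.connectedComponentsWithStats(m)
    k=1+np.argmax(st[1:,4]);v,u=np.nonzero(l==k)
    W=plane(c,np.c_[u,v],z);return W,P[v,u]
for nm,a in dict(front=(220,335,205,262,.118,.145,.13),box=(245,350,30,170,.08,.1,.09)).items():
    W,Q=region(*a);print(nm,len(W),rect(W),Q[:,2].mean(),rect(Q))
    for s in (W,Q):
        vx,vy,x,y=cv2.fitLine(np.float32(s[:,:2]),cv2.DIST_L2,0,.01,.01).ravel();print(' line',np.degrees(np.arctan2(vy,vx)),x,y)
# front wall outer edge of box
W,Q=region(245,350,30,170,.08,.1,.09)
ys=np.arange(W[:,1].min()+.02,W[:,1].max()-.02,.01)
e=np.array([[W[abs(W[:,1]-y)<.005,0].min(),y] for y in ys]);print(np.polyfit(e[:,1],e[:,0],1),np.round(e[:,0],4))
E
```

```text
front 931 (array([0.466 , 0.0171]), array([0.0203, 0.2193]), 9.39) 0.1286311080528131 (array([0.4668, 0.0171]), array([0.0196, 0.2199]), 9.45)
 line -80.49113 0.46600258 0.016731715
 line -80.483315 0.46620807 0.016728308
box 2261 (array([ 0.8067, -0.037 ]), array([0.3039, 0.1913]), 3.04) 0.08887512037001029 (array([ 0.8092, -0.0369]), array([0.303 , 0.1913]), 3.0)
 line 3.1343591 0.80102795 -0.038826697
 line 3.109219 0.8016005 -0.03890751
[-0.05153623  0.65385109] [0.6598 0.6598 0.6599 0.6574 0.6574 0.6574 0.6574 0.6574 0.6549 0.6549
 0.655  0.655  0.6525 0.6525 0.6526 0.6526 0.6526]
```

Call:
{"fn": "apply_moves", "kwargs": {
  "series": [
    [[0,0,0],[0,0,0.11]],
    [[0,0,0],[0,0,0.11]],
    [[0,0,0],[0,0,0.11]],
    [[0,0,0],[0,0,0.11]],
    [[0,0,0],[0,0,0.11]],
    [[0,0,0],[0,0,0.11]],
    [[0,0,0],[0,0,0.11]],
    [[0,0,0],[0,0,0.11]],
    [[0,0,0],[0,0,0.11]]
  ],
  "claw": 1
}}

```text
t: 0.85
tool_pos: [0.2423, 0.5488, 0.4041]
orientation: [2.037, 2.391, -0.002]
force: [0.8, 0.3, -0.3]
opening: 0.0925
gripper_force: 0.0
```

Call:
{"fn": "apply_moves", "kwargs": {
  "series": [
    [[-40,9.5,0],[0,0,0]],
    [[-40,9.5,0],[0,0,0]],
    [[-40,9.5,0],[0,0,0]],
    [[-40,9.5,0],[0,0,0]],
    [[-40,9.5,0],[0,0,0]],
    [[-40,9.5,0],[0,0,0]],
    [[-40,9.5,0],[0,0,0]],
    [[-40,9.5,0],[0,0,0]],
    [[-40,9.5,0],[0,0,0]],
    [[-40,9.5,0],[0,0,0]],
    [[-40,9.5,0],[0,0,0]],
    [[-40,9.5,0],[0,0,0]]
  ]
}}

```text
t: 1.85
tool_pos: [0.4337, 0.0921, 0.4046]
orientation: [2.031, 2.397, 0.0]
force: [0.8, -0.0, 0.2]
opening: 0.0933
gripper_force: 0.0
```

Call:
{"fn": "apply_moves", "kwargs": {
  "series": [
    [[-40,10,0],[0,0,0]],
    [[-39.5,10,0],[0,0,0]],
    [[0,0,0],[0,0,0]],
    [[0,0,0],[0,0,0]]
  ]
}}

```text
t: 2.18
tool_pos: [0.4667, 0.0169, 0.4042]
orientation: [-2.036, -2.392, 0.001]
force: [0.1, 0.5, -0.2]
opening: 0.093
gripper_force: 0.0
```

```bash
python3 - <<'E'
from h import *
c=robot.calibration("wrist");p,d=robot.read_camera("wrist");cv2.imwrite("pics/w1.png",p)
P=cloud(c,d);np.savez("pics/w1.npz",d=d,P=P)
m=((P[...,2]>.12)&(P[...,2]<.145)&(d>0)&(P[...,0]>.4)&(P[...,0]<.53)).astype(np.uint8)
n,l,st,_=cv2.connectedComponentsWithStats(m);print(st[1:][st[1:,4]>100])
k=1+np.argmax(st[1:,4]);v,u=np.nonzero(l==k)
W=plane(c,np.c_[u,v],.13);print(rect(W),rect(P[v,u]))
print(robot.read_state()["tool_pos"])
E
```

```text
[[ 266   52   30  273 7368]
 [ 191  402   58   18  496]]
(array([0.4675, 0.0279]), array([0.019 , 0.1983]), 9.43) (array([0.4675, 0.0276]), array([0.0192, 0.1997]), 9.43)
[0.46637189 0.01834114 0.40421125]
```

View pics/w1.png

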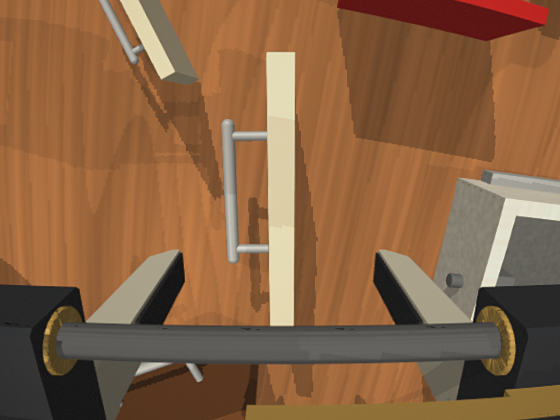

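The wrist view shows the panel's top edge running from (281,52) to (282,326), centred between the fingers. The handle is on the robot side at x≈230 px, and the buffer pin is at (455,280). I'll descend and grip.

Call:
{"fn": "apply_moves", "kwargs": {
  "series": [
    [[0,2,35],[0,0,0]],
    [[0,0,35],[0,0,0]],
    [[0,0,30],[0,0,0]],
    [[0,0,18],[0,0,0]],
    [[0,0,0],[0,0,0]],
    [[0,0,0],[0,0,0]]
  ]
}}

```text
t: 2.73
tool_pos: [0.4676, 0.0207, 0.2861]
orientation: [-2.027, -2.397, 0.002]
force: [-0.1, 0.4, 0.2]
opening: 0.0929
gripper_force: 0.0
```

Call:
{"fn": "apply_moves", "kwargs": {
  "series": [
    [[0,0,0],[0,0,0]],
    [[0,0,0],[0,0,0]],
    [[0,0,0],[0,0,0]],
    [[0,0,0],[0,0,0]],
    [[0,0,0],[0,0,0]],
    [[0,0,0],[0,0,0]],
    [[0,0,0],[0,0,0]],
    [[0,0,0],[0,0,0]],
    [[0,0,0],[0,0,0]],
    [[0,0,0],[0,0,0]],
    [[0,0,0],[0,0,0]],
    [[0,0,0],[0,0,0]]
  ],
  "claw": 0,
  "newtons": 40
}}

```text
t: 3.73
tool_pos: [0.4683, 0.0193, 0.2867]
orientation: [-2.031, -2.397, 0.0]
force: [-0.1, -1.5, 2.0]
opening: 0.0188
gripper_force: 40.0
```

Call:
{"fn": "apply_moves", "kwargs": {
  "series": [
    [[0,0,-5],[0,0,0]],
    [[-14.5,21,0],[0,0,0]],
    [[-14.5,21,0],[0,0,0]],
    [[-14.5,21,0],[0,0,0]],
    [[-14.5,21,0],[0,0,0]],
    [[-14.5,21,0],[0,0,0]],
    [[-14,21,0],[0,0,0]],
    [[0,0,0],[0,0,0.037]],
    [[0,0,0],[0,0,0.037]],
    [[0,0,0],[0,0,0.037]],
    [[0,0,0],[0,0,0]],
    [[0,0,0],[0,0,0]]
  ]
}}

```text
t: 4.73
tool_pos: [0.6066, -0.0453, 0.291]
orientation: [-2.158, -2.281, 0.001]
force: [0.7, 1.0, -4.5]
opening: 0.0186
gripper_force: 40.0
```

```bash
python3 - <<'E'
from h import *
s=robot.read_state();print(s["tool_pos"],s["orientation"],s["force"],s["opening"])
for n in("wrist","top"):
    c=robot.calibration(n);p,d=robot.read_camera(n);cv2.imwrite(f"pics/{n}2.png",p)
    P=cloud(c,d);np.savez(f"pics/{n}2.npz",d=d,P=P)
E
```

```text
[ 0.60657793 -0.0452584   0.29103183] [-2.15845472e+00 -2.28086888e+00  1.41461538e-03] [ 0.68458655  0.99772688 -4.53380732] 0.018575272999248445
```

View pics/wrist2.png

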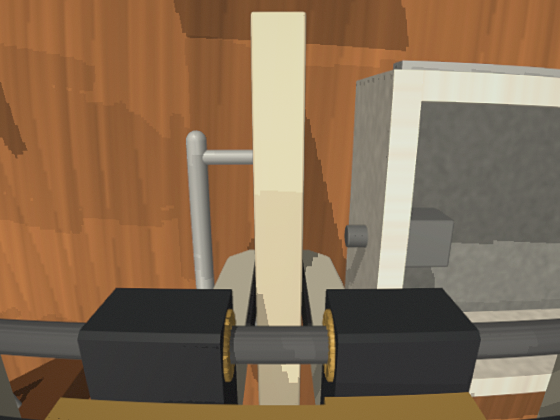

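View pics/top2.png

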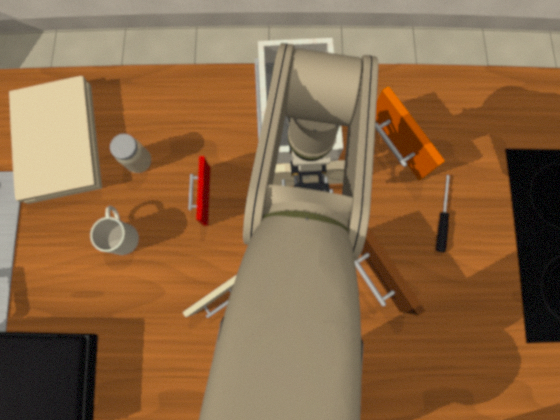

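The wrist view shows the panel top's +y end at (278,12), the box rim's front corner at about (395,70) and the buffer at (355,236). The arm hides most of this area in the top view, so I'll measure from the wrist.

```bash
python3 - <<'E'
from h import *
c=robot.calibration("wrist")
z=np.load("pics/wrist2.npz");P,d=z["P"],z["d"];p=cv2.imread("pics/wrist2.png")
def comp(m):
    n,l,st,_=cv2.connectedComponentsWithStats(m.astype(np.uint8));k=1+np.argmax(st[1:,4]);return np.nonzero(l==k)
U=np.mgrid[:420,:560][1]
V=np.mgrid[:420,:560][0]
v,u=comp((P[...,2]>.122)&(P[...,2]<.15)&(U>230)&(U<320)&(V<250));print("panel z",np.median(P[v,u,2]))
W=plane(c,np.c_[u,v],.1345);r=rect(W);print(r)
yaw=np.radians(r[2] if r[2]<45 else r[2]-90);
v2,u2=comp((P[...,2]>.083)&(P[...,2]<.097)&(U>340)&(V<300)&(p.min(2)>150));B=plane(c,np.c_[u2,v2],.09);print("rim z",np.median(P[v2,u2,2]))
# box front edge: min u per row
rows=np.arange(85,270,5);e=[[u2[v2==q].min(),q] for q in rows if (v2==q).any()];E=plane(c,e,.09)
k=np.polyfit(E[:,1],E[:,0],1);print("front edge x=",k,"yaw",np.degrees(np.arctan(-k[0])),"res",np.std(E[:,0]-np.polyval(k,E[:,1])))
cols=np.arange(410,556,6);e=[[q,v2[u2==q].min()] for q in cols if (u2==q).any()];S=plane(c,e,.09)
k2=np.polyfit(S[:,0],S[:,1],1);print("side y=",k2,np.degrees(np.arctan(k2[0])))
# panel long edges & end
for f,nm in((np.min,"outer"),(np.max,"back")):
    e=[[f(u[v==q]),q] for q in range(25,240,5)];L=plane(c,e,.1345);q=np.polyfit(L[:,1],L[:,0],1);print(nm,q,np.degrees(np.arctan(-q[0])))
e=[[q,v[u==q].min()] for q in range(256,302,4)];T=plane(c,e,.1345);print("end",T.mean(0))
a=np.arctan(-k[0]);ny=np.array([-np.sin(a),np.cos(a)]);nx=np.array([np.cos(a),np.sin(a)])
A=np.array([[1,-k[0]],[-k2[0],1]]);C=np.linalg.solve(A,[k[1],k2[1]]);print("corner",C)
D=T.mean(0)[:2]-C;print("end rel corner: x",D@nx,"y",D@ny)
# depth of panel back / corner y overlap
E
```

```text
panel z 0.13370702560529724
(array([0.6039, 0.0198]), array([0.019, 0.086]), 3.09)
rim z 0.08940989627440268
front edge x= [-0.05038014  0.65885783] yaw 2.8841308089677216 res 0.00014659093887006865
side y= [0.05484104 0.01479006] 3.1390158104916113
outer [-0.0554041   0.59575243] 3.171178866579608
back [-0.05433076  0.61426068] 3.1098655225026097
end [0.60156139 0.0627129  0.1345    ]
corner [0.65629941 0.0507822 ]
end rel corner: x -0.054068383856224735 y 0.01466980121529032
```

Call:
{"fn": "apply_moves", "kwargs": {
  "series": [
    [[0.3,10,0],[0,0,0]],
    [[0,10,0],[0,0,0]],
    [[0,8,0],[0,0,0]],
    [[0,0,1.5],[0,0,0]],
    [[0,0,1.5],[0,0,0]],
    [[0,0,1],[0,0,0]],
    [[0,0,0],[0,0,0]],
    [[0,0,0],[0,0,0]],
    [[0,0,0],[0,0,0]]
  ]
}}

```text
t: 5.58
tool_pos: [0.6346, -0.0435, 0.2877]
orientation: [-2.161, -2.281, 0.0]
force: [0.4, -0.2, -4.5]
opening: 0.0189
gripper_force: 40.0
```

Call:
{"fn": "apply_moves", "kwargs": {
  "series": [
    [[0,0,0.5],[0,0,0]],
    [[0,0,0],[0,0,0]],
    [[0,0,0],[0,0,0]]
  ]
}}

```text
t: 5.83
tool_pos: [0.6348, -0.0435, 0.2873]
orientation: [2.161, 2.281, 0.0]
force: [-0.4, -0.9, -3.8]
opening: 0.0187
gripper_force: 40.0
```

Call:
{"fn": "apply_moves", "kwargs": {
  "series": [
    [[0,0,0.3],[0,0,0]],
    [[0,0,0],[0,0,0]],
    [[0,0,0],[0,0,0]]
  ]
}}

```text
t: 6.08
tool_pos: [0.6348, -0.0435, 0.2869]
orientation: [2.161, 2.281, 0.0]
force: [-0.0, -0.0, -5.1]
opening: 0.0182
gripper_force: 40.0
```

Call:
{"fn": "apply_moves", "kwargs": {
  "series": [
    [[0,0,0.3],[0,0,0]],
    [[0,0,0],[0,0,0]],
    [[0,0,0],[0,0,0]]
  ]
}}

```text
t: 6.33
tool_pos: [0.6349, -0.0434, 0.2868]
orientation: [2.161, 2.281, 0.0]
force: [-0.7, 0.1, -3.2]
opening: 0.019
gripper_force: 40.0
```

Call:
{"fn": "apply_moves", "kwargs": {
  "series": [
    [[0,0,0.4],[0,0,0]],
    [[0,0,0],[0,0,0]],
    [[0,0,0],[0,0,0]]
  ]
}}

```text
t: 6.58
tool_pos: [0.6349, -0.0434, 0.2867]
orientation: [2.16, 2.28, 0.001]
force: [-1.7, 1.3, 0.5]
opening: 0.0188
gripper_force: 40.0
```

Call:
{"fn": "apply_moves", "kwargs": {
  "series": [
    [[0,0,0.3],[0,0,0]],
    [[0,0,0],[0,0,0]],
    [[0,0,0],[0,0,0]]
  ]
}}

```text
t: 6.83
tool_pos: [0.635, -0.0434, 0.2868]
orientation: [2.16, 2.28, 0.001]
force: [-3.3, 3.2, 5.6]
opening: 0.019
gripper_force: 40.0
```

Call:
{"fn": "apply_moves", "kwargs": {
  "series": [
    [[0,0,-0.4],[0,0,0]],
    [[0,3,0],[0,0,0]],
    [[0,3,0],[0,0,0]],
    [[0,3,0],[0,0,0]],
    [[0,3,0],[0,0,0]],
    [[0,2,0],[0,0,0]],
    [[0,0,0],[0,0,0]],
    [[0,0,0],[0,0,0]],
    [[0,0,0],[0,0,0]]
  ]
}}

```text
t: 7.58
tool_pos: [0.6479, -0.0429, 0.2867]
orientation: [-2.159, -2.279, 0.004]
force: [-11.2, 1.5, 10.3]
opening: 0.0186
gripper_force: 40.1
```

Call:
{"fn": "apply_moves", "kwargs": {
  "series": [
    [[0,1,0],[0,0,0]],
    [[0,0,0],[0,0,0]],
    [[0,0,0],[0,0,0]]
  ]
}}

```text
t: 7.83
tool_pos: [0.6487, -0.0429, 0.2868]
orientation: [-2.159, -2.278, 0.005]
force: [-12.2, 0.8, 12.7]
opening: 0.0188
gripper_force: 40.2
```

Call:
{"fn": "apply_moves", "kwargs": {
  "series": [
    [[0,0,-0.7],[0,0,0]],
    [[0,0,0],[0,0,0]],
    [[0,0,0],[0,0,0]]
  ]
}}

```text
t: 8.08
tool_pos: [0.6488, -0.0429, 0.2868]
orientation: [-2.159, -2.278, 0.005]
force: [-9.9, 1.1, 7.3]
opening: 0.0188
gripper_force: 40.0
```

```bash
python3 - <<'E'
from h import *
s=robot.read_state();print(s["tool_pos"],s["orientation"],s["force"],s["wrist_torque"])
c=robot.calibration("wrist");p,d=robot.read_camera("wrist");cv2.imwrite("pics/w3.png",p);np.savez("pics/w3.npz",d=d,P=cloud(c,d))
p,d=robot.read_camera("scene");cv2.imwrite("pics/s3.png",cv2.resize(p[150:360,180:340],None,fx=2.8,fy=2.8,interpolation=3))
E
```

```text
[ 0.64879264 -0.04290819  0.28675527] [-2.158915   -2.27845851  0.00467872] [-9.87861704  1.05567769  7.29270725] [-0.05990857  2.50158358 -0.02495978]
```

View pics/w3.png

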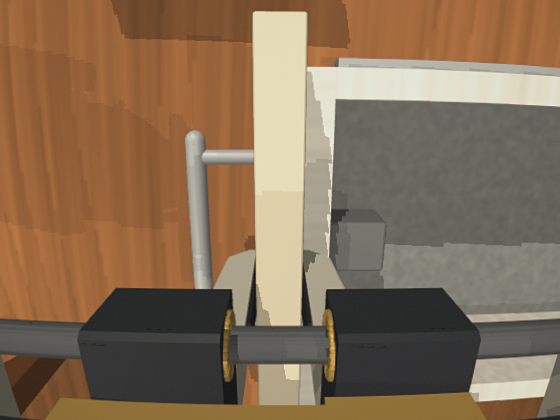

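View pics/s3.png

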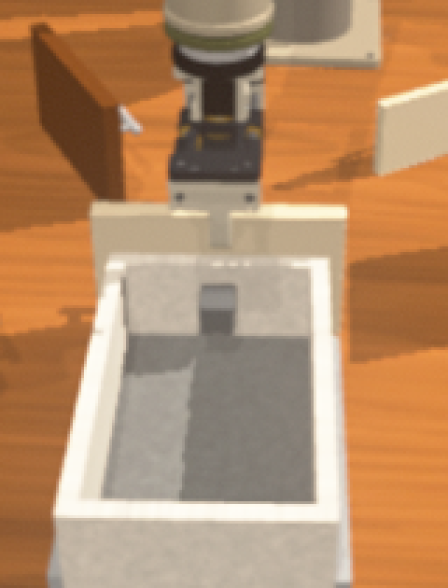

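The wrist view shows the panel 2–3 mm short of the wall at x≈307 px, held straight. In the scene crop its top edge runs from 92 to 347 with the box between 103 and 333, so the overhang is even. I'll take off the downward load and then advance.

Call:
{"fn": "apply_moves", "kwargs": {
  "series": [
    [[0,0,-0.8],[0,0,0]],
    [[0,1,0],[0,0,0]],
    [[0,0,0],[0,0,0]],
    [[0,0,0],[0,0,0]]
  ]
}}

```text
t: 8.52
tool_pos: [0.6497, -0.0429, 0.2868]
orientation: [-2.159, -2.278, 0.005]
force: [-7.9, 0.0, 3.3]
opening: 0.0187
gripper_force: 40.0
```

```bash
cat >st.py <<'E'
from plant import robot
import numpy as np
s=robot.read_state();R=s;import cv2
z=cv2.Rodrigues(np.array(s["orientation"]))[0]
print(round(s["t"],2),s["tool_pos"].round(5),s["force"].round(2),s["wrist_torque"].round(2),"tool z",z[:,2].round(4),"yaw",np.degrees(np.arctan2(z[1,1],z[0,1])).round(2))
E
python3 st.py
```

```text
8.52 [ 0.64966 -0.04286  0.28678] [-7.93  0.03  3.28] [-0.12  2.24 -0.07] tool z [-4.9e-03 -2.0e-04 -1.0e+00] yaw 3.09
```

Call:
{"fn": "apply_moves", "kwargs": {
  "series": [
    [[0,0,-0.3],[-0.005,0,0]],
    [[0,0,0],[0,0,0]],
    [[0,0,0],[0,0,0]]
  ]
}}

```text
t: 8.77
tool_pos: [0.6496, -0.0429, 0.2867]
orientation: [-2.161, -2.28, -0.0]
force: [-8.6, 0.4, 1.9]
opening: 0.0189
gripper_force: 40.0
```

```bash
python3 st.py
```

```text
8.77 [ 0.64956 -0.04289  0.28673] [-8.65  0.36  1.93] [-0.15  2.02 -0.04] tool z [-1.e-04  1.e-04 -1.e+00] yaw 3.08
```

Call:
{"fn": "apply_moves", "kwargs": {
  "series": [
    [[0,0.7,0],[0,0,0]],
    [[0,0,0],[0,0,0]],
    [[0,0,0],[0,0,0]]
  ]
}}

```text
t: 9.02
tool_pos: [0.6502, -0.0429, 0.2867]
orientation: [-2.16, -2.28, 0.001]
force: [-8.7, -0.5, 2.1]
opening: 0.0189
gripper_force: 40.0
```

```bash
python3 st.py
```

```text
9.02 [ 0.65016 -0.04286  0.28672] [-8.68 -0.54  2.11] [-0.17  2.35  0.01] tool z [-7.e-04  1.e-04 -1.e+00] yaw 3.08
```

Call:
{"fn": "apply_moves", "kwargs": {
  "series": [
    [[0,0.5,0],[0,0,0]],
    [[0,0,0],[0,0,0]],
    [[0,0,0],[0,0,0]]
  ]
}}

```text
t: 9.27
tool_pos: [0.6506, -0.0428, 0.2867]
orientation: [-2.16, -2.28, 0.001]
force: [-10.2, -1.1, 3.2]
opening: 0.0188
gripper_force: 40.0
```

Call:
{"fn": "apply_moves", "kwargs": {
  "series": [
    [[0,0.5,0],[0,0,0]],
    [[0,0,0],[0,0,0]],
    [[0,0,0],[0,0,0]]
  ]
}}

```text
t: 9.52
tool_pos: [0.6508, -0.0428, 0.2867]
orientation: [-2.16, -2.279, 0.002]
force: [-12.8, 0.3, 5.4]
opening: 0.0189
gripper_force: 40.0
```

```bash
python3 st.py
```

```text
9.52 [ 0.65079 -0.04284  0.28671] [-12.75   0.33   5.39] [-0.22  2.96 -0.01] tool z [-2.1e-03  1.0e-04 -1.0e+00] yaw 3.08
```

Call:
{"fn": "apply_moves", "kwargs": {
  "series": [
    [[0,0,-0.5],[-0.003,0,0]],
    [[0,0,0],[0,0,0]],
    [[0,0,0],[0,0,0]]
  ]
}}

```text
t: 9.77
tool_pos: [0.6505, -0.0429, 0.2867]
orientation: [-2.161, -2.28, -0.0]
force: [-13.6, -0.3, 4.1]
opening: 0.0189
gripper_force: 40.0
```

```bash
python3 st.py
```

```text
9.77 [ 0.65049 -0.04287  0.28674] [-13.59  -0.3    4.06] [-0.2   3.11 -0.04] tool z [-2.e-04  3.e-04 -1.e+00] yaw 3.08
```

Call:
{"fn": "apply_moves", "kwargs": {
  "series": [
    [[0,0.3,-0.2],[0,0,0]],
    [[0,0,0],[0,0,0]],
    [[0,0,0],[0,0,0]]
  ]
}}

```text
t: 10.02
tool_pos: [0.6506, -0.0429, 0.2867]
orientation: [-2.16, -2.28, 0.001]
force: [-14.3, -0.2, 2.9]
opening: 0.0187
gripper_force: 40.0
```

```bash
python3 st.py
```

```text
10.02 [ 0.65062 -0.04287  0.28673] [-14.27  -0.19   2.86] [-0.23  3.34 -0.09] tool z [-1.e-03  3.e-04 -1.e+00] yaw 3.08
```

Call:
{"fn": "apply_moves", "kwargs": {
  "series": [
    [[0,0.5,-0.2],[-0.001,0,0]],
    [[0,0,0],[0,0,0]],
    [[0,0,0],[0,0,0]],
    [[0,0,0],[0,0,0]],
    [[0,0,0],[0,0,0]],
    [[0,0,0],[0,0,0]]
  ]
}}

```text
t: 10.52
tool_pos: [0.6507, -0.0429, 0.2867]
orientation: [-2.16, -2.279, 0.001]
force: [-17.1, -0.9, 5.1]
opening: 0.0187
gripper_force: 40.0
```

```bash
python3 st.py; python3 - <<'E'
from h import *
c=robot.calibration("wrist");p,d=robot.read_camera("wrist");cv2.imwrite("pics/w4.png",p[:340,150:450]);P=cloud(c,d)
U=np.mgrid[:420,:560][1];V=np.mgrid[:420,:560][0]
m=((P[...,2]>.12)&(P[...,2]<.15)&(U>230)&(U<320)&(V<250)&(d>0));v,u=np.nonzero(m)
e=[[u[v==q].max(),q] for q in range(60,240,5)];L=plane(c,e,.13);q=np.polyfit(L[:,1],L[:,0],1)
print("back x at y",q,np.degrees(np.arctan(-q[0])),"wall at same",np.polyval([-.0504,.65886],[.04,0]),np.polyval(q,[.04,0]),"z",np.median(P[v,u,2]))
e=[[k,v[u==k].min()] for k in range(258,300,4)];print("end",plane(c,e,.13).mean(0))
E
```

```text
10.52 [ 0.65073 -0.04285  0.28674] [-17.08  -0.93   5.1 ] [-0.29  3.8  -0.03] tool z [-1.4e-03  4.0e-04 -1.0e+00] yaw 3.08
back x at y [-0.04838787  0.65867564] 2.770260016855232 wall at same [0.656844 0.65886 ] [0.65674012 0.65867564] z 0.12941677706051505
end [0.64569039 0.06505677 0.13      ]
```

View pics/w4.png

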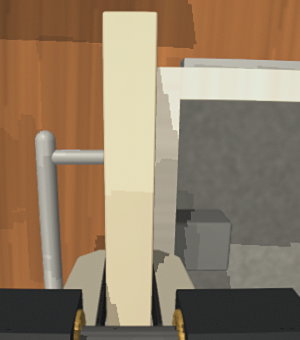

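The panel's back lies on the wall plane to within 0.2 mm, and it overhangs by 14.8 mm on the measured side. I'll trim the force to about 15.5 N and hold.

Call:
{"fn": "apply_moves", "kwargs": {
  "series": [
    [[0,-0.15,-0.3],[0,0,0]],
    [[0,0,0],[0,0,0]],
    [[0,0,0],[0,0,0]],
    [[0,0,0],[0,0,0]],
    [[0,0,0],[0,0,0]],
    [[0,0,0],[0,0,0]]
  ]
}}

```text
t: 11.07
tool_pos: [0.6507, -0.0429, 0.2868]
orientation: [-2.16, -2.279, 0.001]
force: [-15.7, -0.7, 3.1]
opening: 0.0187
gripper_force: 40.0
```

```bash
python3 st.py
```

```text
11.07 [ 0.65068 -0.0429   0.28677] [-15.71  -0.75   3.13] [-0.33  3.44 -0.07] tool z [-1.1e-03  4.0e-04 -1.0e+00] yaw 3.07
```

Call:
{"fn": "apply_moves", "kwargs": {
  "series": [
    [[0,0,0],[0,0,0]],
    [[0,0,0],[0,0,0]],
    [[0,0,0],[0,0,0]],
    [[0,0,0],[0,0,0]],
    [[0,0,0],[0,0,0]],
    [[0,0,0],[0,0,0]],
    [[0,0,0],[0,0,0]],
    [[0,0,0],[0,0,0]],
    [[0,0,0],[0,0,0]],
    [[0,0,0],[0,0,0]],
    [[0,0,0],[0,0,0]],
    [[0,0,0],[0,0,0]]
  ]
}}

```text
t: 12.07
tool_pos: [0.6507, -0.0429, 0.2867]
orientation: [-2.16, -2.279, 0.001]
force: [-15.0, -1.2, 2.6]
opening: 0.0191
gripper_force: 40.0
```

Call:
{"fn": "apply_moves", "kwargs": {
  "series": [
    [[0,0,0],[0,0,0]],
    [[0,0,0],[0,0,0]],
    [[0,0,0],[0,0,0]],
    [[0,0,0],[0,0,0]],
    [[0,0,0],[0,0,0]],
    [[0,0,0],[0,0,0]],
    [[0,0,0],[0,0,0]],
    [[0,0,0],[0,0,0]],
    [[0,0,0],[0,0,0]],
    [[0,0,0],[0,0,0]],
    [[0,0,0],[0,0,0]],
    [[0,0,0],[0,0,0]]
  ]
}}

```text
t: 13.07
tool_pos: [0.6507, -0.0429, 0.2867]
orientation: [-2.16, -2.279, 0.001]
force: [-14.9, -0.8, 3.1]
opening: 0.0191
gripper_force: 40.0
```

Call:
{"fn": "apply_moves", "kwargs": {
  "series": [
    [[0,0,0],[0,0,0]],
    [[0,0,0],[0,0,0]],
    [[0,0,0],[0,0,0]],
    [[0,0,0],[0,0,0]],
    [[0,0,0],[0,0,0]],
    [[0,0,0],[0,0,0]],
    [[0,0,0],[0,0,0]],
    [[0,0,0],[0,0,0]],
    [[0,0,0],[0,0,0]],
    [[0,0,0],[0,0,0]],
    [[0,0,0],[0,0,0]],
    [[0,0,0],[0,0,0]]
  ]
}}

```text
t: 14.07
tool_pos: [0.6507, -0.0429, 0.2867]
orientation: [-2.16, -2.279, 0.001]
force: [-15.2, -0.6, 3.1]
opening: 0.0183
gripper_force: 40.0
```

Call:
{"fn": "apply_moves", "kwargs": {
  "series": [
    [[0,0,0],[0,0,0]],
    [[0,0,0],[0,0,0]],
    [[0,0,0],[0,0,0]],
    [[0,0,0],[0,0,0]],
    [[0,0,0],[0,0,0]],
    [[0,0,0],[0,0,0]],
    [[0,0,0],[0,0,0]],
    [[0,0,0],[0,0,0]],
    [[0,0,0],[0,0,0]],
    [[0,0,0],[0,0,0]],
    [[0,0,0],[0,0,0]],
    [[0,0,0],[0,0,0]]
  ]
}}

```text
t: 15.07
tool_pos: [0.6507, -0.0429, 0.2867]
orientation: [-2.16, -2.279, 0.001]
force: [-15.9, -0.7, 2.3]
opening: 0.0188
gripper_force: 40.0
```

```bash
python3 st.py
```

```text
15.07 [ 0.65067 -0.04287  0.28674] [-15.89  -0.72   2.31] [-0.32  3.42  0.02] tool z [-1.2e-03  4.0e-04 -1.0e+00] yaw 3.08
```

The push has stayed between 14.9 and 15.9 N for four seconds, so I'm handing the job in.

```bash
python3 -c "
from plant import robot
print(robot.close_job())"
```

```text
the job is handed in; nothing more can be done
None
```

I handed the job in at about 15 s with the drawer front upright against the box (back within about 0.2 mm of the wall, side overhang measured at 14.8 mm against 15 ideal), pressed at 14.9–15.9 N at the wrist for 4 s and still held; the buffer being fully in follows from the flush fit, and the arm did not go near the mug, jar or screwdriver.

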